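# Crisscross tightening of a pressure cell cover

## Robot

A 6-joint arm with a two-finger parallel gripper is mounted at the origin on a cart in front of the work surface, level with it; the furniture and walls round the work are solid. World frame = base frame: x ahead of the robot, y to its left, z up, the work surface at z = 0. Lengths are in m, angles in rad, forces in N, time in s.
With the tool pointing down it reaches from about 0.3 to 0.875 m from the base axis. Payload 6.4 kg.
Tool frame: the origin (TCP) lies between the finger pads; the fingertips stand ctrl.tip_extent ahead of it and the grasp point (between the pads) is the TCP (ctrl.tip_extent is the distance from the TCP to the fingertips, in m); z points along the fingers, y is the line along which they close (so a half turn about z gives the same grasp; the last joint's range is limited). The gripper opens to 85 mm and grips with 20 to 120 N. Pads are 22 mm wide; open, the fingers measure 114 mm over their backs; the gripper's body (76 mm by 85 mm) begins 54 mm behind the grasp point. The pads swing forward as they close: fully open they stand 13 mm farther back than shut.
Start: joints at [0.97, 0.181, 1.607, -0, 1.354, -0.206], TCP at [0.221, 0.531, 0.25] pointing down, gripper open.
Joint ranges: [-2.99, 2.99], [-0.89, 2.07], [0.3, 2.58], [-1.14, 4.28], [0, 2.63], [-3.12, 3.12]. Speed limits (rad/s): [2.57, 2.57, 3.01, 3.14, 3.14, 3.14].

## Interface

Orientations are given as a unit quaternion [w, x, y, z].
In Python, from bench import ctrl gives the robot as it stands.
- The arm moves only by the tool send_rows, never from a script. Its arguments are lists of equal length, an entry for each row: "dr": the turn, a rotation vector about the tool's x, y, z in units of 6 degrees (1.0 is 6 degrees), a list of three; "xyz": the shift along the tool's x, y, z in cm, a list of three; "jaw": the opening in per cent of the stroke, from 0 (shut) to 100 (fully open). In form: {"dr": [[wx, wy, wz], ...], "xyz": [[dx, dy, dz], ...], "jaw": [jaw, ...]}. A call has exactly 8 rows; each row is the pose to reach, as a shift and turn from the pose commanded when the call began, along the tool's axes at that moment; what a row does not reach only later rows make up. A row lasts 1/8 s, in which the tool goes at most 62.5 mm and 10.7 degrees, less where a joint would pass 70% of its speed; a pose out of reach is approached as far as the arm can. A call with a gripper value outside its range is refused whole. The fingers move at their own pace and stop on an object; the grip force is fixed at half the most. Time passes only in rows, so rows that repeat a pose let the fingers close, or fill a call up. It gives the time, the measured TCP pose, the force, the opening and the grip force at its end, in the units of the state.
- ctrl.get_obs(): the state, without advancing time (a new reading comes with each control period).
- ctrl.camera(name): name is "scene" or "side" or "wrist"; returns the picture (420x560x3 uint8, red, green, blue); there is no depth.
- ctrl.calibration(name): a dict with "camera_matrix" (3x3 intrinsics, pixels), "D" ([k1, k2, p1, p2, k3] as OpenCV has them; the pictures are not rectified), "world_from_camera" (4x4, takes a point from camera to world coordinates). Camera axes: x right, y up, looking along -z (the intrinsics and any distortion apply to the point x, -y, -z); pixel columns grow to the right and rows downward; lengths in m; the calibration is good to about 2 mm. A picture is of the moment at which its call begins: read the wrist's pose just before it. calibration takes no time and is no camera call; for the wrist camera it gives the pose at the moment of the call.
- ctrl.hand_in(): hands the job in; it is judged then, once.
The state is a dict: "time_s": time; "q": joint angles; "dq": joint speeds; "joint_efforts": joint torques, N m; "eef_pos": TCP position; "eef_rot": TCP orientation; "wrist_force": force on the tool from outside, world axes, zero at the start; "torque": the same for the moment, N m; "opening": opening from 0.0 (shut) to 1.0 (fully open); "grasp_force": force on a finger pad.
Only numpy, scipy, OpenCV 4.12 (cv2) and the standard library are available. Lean on these libraries where they do the work, as an engineer would, in place of code of your own. Each camera call takes 0.05 s, during which the arm holds its last target. There are 200 camera calls.

## Task

Close the pressure cell: turn its four crank screws clockwise by pushing their upright grips round. Bring all four to about half way first, then all fully home, each time going crisscross (a screw, then the one diagonally opposite, then the other two), so that the cover never cocks by more than 2.4 degrees and ends seated flat. Leave the bottles and other things around it where they stand.

Things in the scene. Friction and masses are not known exactly. Their poses are not given: they have to be found in the camera images.
- cell: square aluminium pressure cell fixed to the worktop, 216 mm foot; origin at the centre of its underside, z up, x and y along its sides. Screws 1, 2, 3, 4 stand at (75,75), (-75,75), (-75,-75), (75,-75) mm in its frame; 1 is diagonal to 3, 2 to 4. Sprung lifters push the cover up against the screw heads. A 22 mm wide lug, 62 mm high, at the middle of each side locates the cover
- cover: loose square steel cover, 190 x 190 x 10 mm, 0.5 kg, a low round sight glass (44 mm across, 7 mm high) in its middle; origin at the centre of its underside, z up. The underside is 61 mm above the worktop with all screws fully loose, 47 mm when seated flat on the cell. Each screw's head holds down its own corner
- screw_1 (a joint): angle of cover screw 1 (rad), tightens clockwise from above: 0 fully loose, crank pointing to the cell's -y; 1.6 fully home at the stop, crank pointing to the cell's -x (within 2 degrees). Starts between 0 and 0.3. Head and crank sink 8.75 mm per rad. Stiff (4 to 7 N at the grip); stays where it is left
- grip_1 (a point): point on the centre line of the upright round black grip on the crank of screw 1, 48 mm from the screw axis, 105 mm above the worktop when fully loose (91 mm home); the grip is 18 mm across here, ends 13 mm above this point, and stands on a 10 mm thick crank bar whose axis is 21 mm below it. It can be pushed round by its side
- axis_1 (a point): top of the hub of screw 1, on the turning axis; hub 22 mm across, 95 mm above the worktop when fully loose
- screw_2 (a joint): angle of cover screw 2 (rad), tightens clockwise from above: 0 fully loose, crank pointing to the cell's +x; 1.6 fully home at the stop, crank pointing to the cell's -y (within 2 degrees). Starts between 0 and 0.3. Head and crank sink 8.75 mm per rad. Stiff (4 to 7 N at the grip); stays where it is left
- grip_2 (a point): point on the centre line of the upright round black grip on the crank of screw 2, 48 mm from the screw axis, 105 mm above the worktop when fully loose (91 mm home); the grip is 18 mm across here, ends 13 mm above this point, and stands on a 10 mm thick crank bar whose axis is 21 mm below it. It can be pushed round by its side
- axis_2 (a point): top of the hub of screw 2, on the turning axis; hub 22 mm across, 95 mm above the worktop when fully loose
- screw_3 (a joint): angle of cover screw 3 (rad), tightens clockwise from above: 0 fully loose, crank pointing to the cell's +y; 1.6 fully home at the stop, crank pointing to the cell's +x (within 2 degrees). Starts between 0 and 0.3. Head and crank sink 8.75 mm per rad. Stiff (4 to 7 N at the grip); stays where it is left
- grip_3 (a point): point on the centre line of the upright round black grip on the crank of screw 3, 48 mm from the screw axis, 105 mm above the worktop when fully loose (91 mm home); the grip is 18 mm across here, ends 13 mm above this point, and stands on a 10 mm thick crank bar whose axis is 21 mm below it. It can be pushed round by its side
- axis_3 (a point): top of the hub of screw 3, on the turning axis; hub 22 mm across, 95 mm above the worktop when fully loose
- screw_4 (a joint): angle of cover screw 4 (rad), tightens clockwise from above: 0 fully loose, crank pointing to the cell's -x; 1.6 fully home at the stop, crank pointing to the cell's +y (within 2 degrees). Starts between 0 and 0.3. Head and crank sink 8.75 mm per rad. Stiff (4 to 7 N at the grip); stays where it is left
- grip_4 (a point): point on the centre line of the upright round black grip on the crank of screw 4, 48 mm from the screw axis, 105 mm above the worktop when fully loose (91 mm home); the grip is 18 mm across here, ends 13 mm above this point, and stands on a 10 mm thick crank bar whose axis is 21 mm below it. It can be pushed round by its side
- axis_4 (a point): top of the hub of screw 4, on the turning axis; hub 22 mm across, 95 mm above the worktop when fully loose
- amber_bottle: bystander: brown glass bottle with a blue cap, 60 mm across, 133 mm tall; origin at the centre of its underside
- hdpe_round_bottle: bystander: plain white round bottle, 46 mm across, 104 mm tall; origin at the centre of its underside
- beaker_100: bystander: clear glass beaker, 54 mm across, 68 mm tall; origin at the centre of its underside
- sample_cup_1: bystander: clear lidded sample cup, 34 mm across, 82 mm tall; origin at the centre of its underside
- reagent_bottle_1: bystander: square white bottle with a blue cap, 50 mm wide, 103 mm tall; origin at the centre of its underside
- petri_dish: bystander: flat covered dish, 90 mm across, 15 mm tall; origin at the centre of its underside
- timer: bystander: white bench timer standing on its edge, 20 x 68 mm, 60 mm tall; origin at the centre of its underside
- caliper: bystander: digital caliper lying flat, 69 x 190 x 13 mm; origin at the centre of its underside

How it is judged:
By the outcome, as a careful person would: the job done as asked, in the order asked, and still so for the second after the job is handed in, with the robot touching nothing.
It also fails if it takes over 64 s, if anything falls off the work surface, if the arm or the gripper's body presses on something with over 40 N, if the wrist force passes 120 N, or if a joint passes its speed limit or range.

## Working session

There is one attempt and no reset: what is moved stays moved. The work goes in short steps, Python scripts to look and compute and a tool call to move; the robot and the scene stay as the last step left them, time stands still between calls to the robot, and variables do not carry over. Pictures are saved under pics/ and viewed, at most 12 in all, crops included, and the job is handed in when it is done.

Besides the shell and the picture viewer there is one more tool, called as name(argument=value, ...), one argument or row to a line, values as JSON. send_rows: Moves the arm, as the interface text tells. Its arguments: {"type":"object","properties":{"dr":{"type":"array","items":{"type":"array","items":{"type":"number"}}},"xyz":{"type":"array","items":{"type":"array","items":{"type":"number"}}},"jaw":{"type":"array","items":{"type":"number"}}},"required":["dr","xyz","jaw"]}

```bash
ls; mkdir -p pics
python3 - <<'E'
from bench import ctrl
import cv2,numpy as np
o=ctrl.get_obs();print({k:np.round(v,3) for k,v in o.items()},ctrl.tip_extent)
for n in ["scene","side"]:
    im=ctrl.camera(n);cv2.imwrite(f"pics/{n}0.png",cv2.resize(im[:,:,::-1],(800,600),interpolation=cv2.INTER_CUBIC))
    c=ctrl.calibration(n);print(n,np.round(c["camera_matrix"],1).tolist(),c["D"],np.round(c["world_from_camera"],3).tolist())
E
```

```text
pics
{'time_s': np.float64(0.0), 'q': array([ 0.97 ,  0.182,  1.608, -0.   ,  1.354, -0.206]), 'dq': array([ 0.001,  0.001,  0.001, -0.001,  0.001, -0.001]), 'joint_efforts': array([ 1.0000e-03, -4.4488e+01, -3.5134e+01, -0.0000e+00,  9.0000e-03,
        0.0000e+00]), 'eef_pos': array([0.221, 0.53 , 0.249]), 'eef_rot': array([-0.   ,  0.196,  0.981, -0.001]), 'wrist_force': array([-0.934,  0.379, -0.084]), 'torque': array([ 0.052, -0.01 , -0.009]), 'grasp_force': np.float64(0.0), 'opening': np.float64(1.001)} 0.019
scene [[385.8, 0.0, 278.4], [0.0, 385.8, 206.9], [0.0, 0.0, 1.0]] [-0.08514763  0.          0.          0.          0.        ] [[-0.883, 0.234, -0.407, 0.148], [-0.469, -0.455, 0.757, 0.814], [-0.008, 0.859, 0.512, 0.626], [0.0, 0.0, 0.0, 1.0]]
side [[542.4, 0.0, 275.5], [0.0, 542.4, 210.1], [0.0, 0.0, 1.0]] [-0.04594714  0.          0.          0.          0.        ] [[1.0, 0.018, 0.012, 0.56], [0.001, 0.502, -0.865, -1.199], [-0.022, 0.865, 0.502, 0.781], [0.0, 0.0, 0.0, 1.0]]
```

View pics/scene0.png

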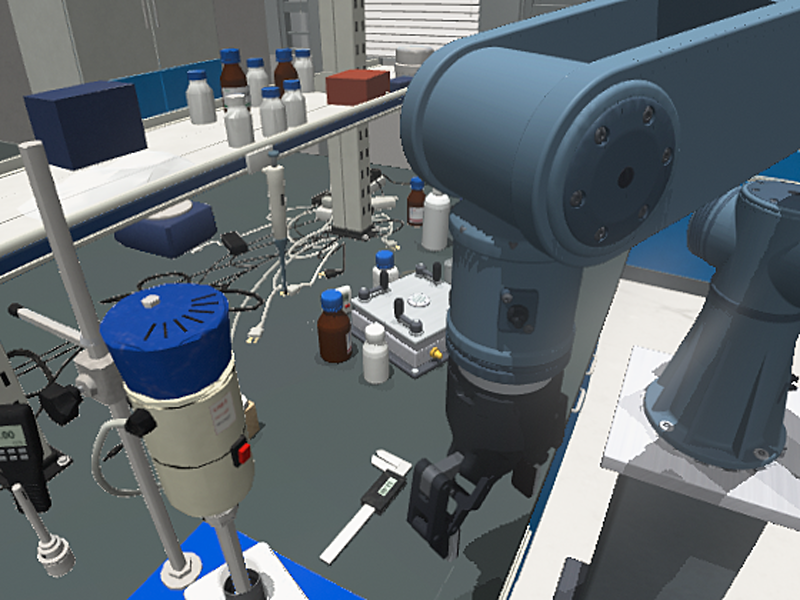

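View pics/side0.png

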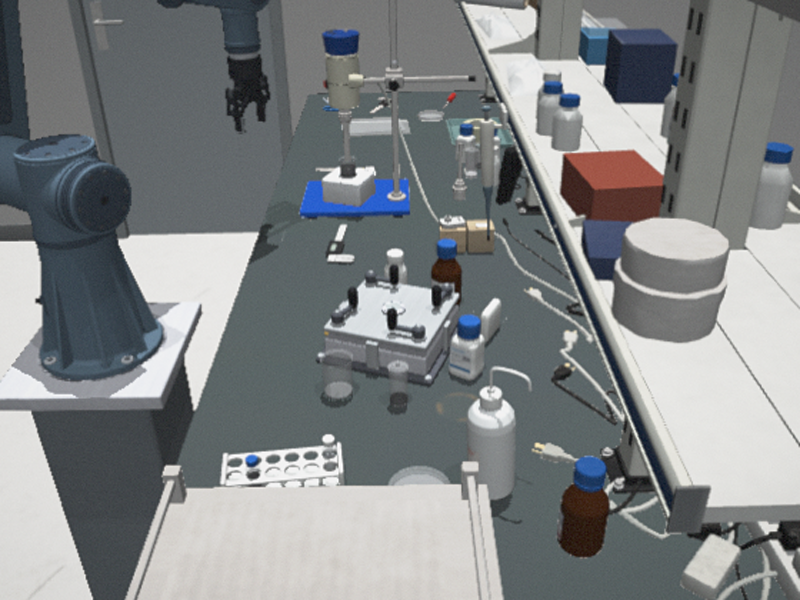

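The side view shows the cell at about (390,325), with its four grips at (352,297), (395,275), (436,295) and (392,318). The scene view shows the amber and white bottles on its +y side.

Run:
```python
from bench import ctrl
import cv2,numpy as np
im=ctrl.camera("side");cv2.imwrite("pics/side_raw.png",im[:,:,::-1])
c=im[165:285,205:365,::-1];cv2.imwrite("pics/sidecrop.png",cv2.resize(c,None,fx=5,fy=5,interpolation=cv2.INTER_CUBIC))
```

```text
(no output)
```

View pics/sidecrop.png

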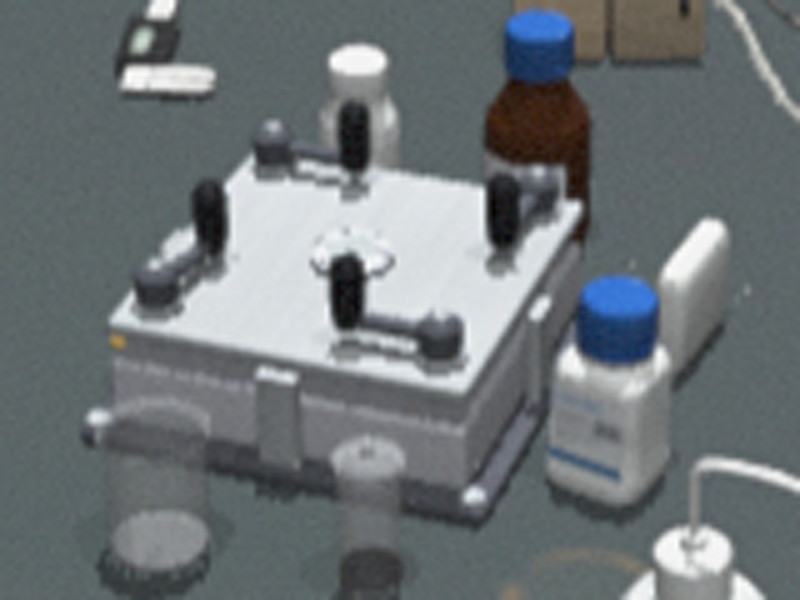

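Crop of the side view: hub tops are at about (157,271), (272,131), (543,175) and (440,323). Grip ends are at (209,186), (354,106), (502,178) and (347,259). I'll fit the cell pose and screw angles to these.

```bash
cat > h.py <<'E'
import numpy as np,cv2
from bench import ctrl
from scipy.optimize import least_squares
S=np.array([[75,75],[-75,75],[-75,-75],[75,-75]])/1000
def pts(p):
    x,y,a=p[:3];th=p[3:7];R=np.array([[np.cos(a),-np.sin(a)],[np.sin(a),np.cos(a)]])
    H,G=[],[]
    for i in range(4):
        ang=np.deg2rad([-90,0,90,180][i])-th[i]
        g=S[i]+.048*np.array([np.cos(ang),np.sin(ang)])
        H.append([*(R@S[i]+[x,y]),.095-.00875*th[i]]);G.append([*(R@g+[x,y]),.105-.00875*th[i]])
    return np.array(H),np.array(G)
def proj(P,c):
    T=np.linalg.inv(c["world_from_camera"]);q=(T[:3,:3]@P.T).T+T[:3,3];q=q*[1,-1,-1]
    return cv2.projectPoints(q,np.zeros(3),np.zeros(3),c["camera_matrix"],c["D"])[0][:,0]
def fit(views,p0):
    # views: (calib, hub px, grip-end px)
    def f(p):
        H,G=pts(p);r=[]
        for c,h,g in views:r+=[(proj(H,c)-h).ravel(),(proj(G+[0,0,.013],c)-g).ravel()]
        r=np.concatenate(r);return r[~np.isnan(r)]
    return least_squares(f,p0,loss="soft_l1",bounds=([-2,-2,-4]+[-.05]*4,[2,2,4]+[1.75]*4))
def nav(target,ydeg,tool_yaw=None):
    pass
E
python3 - <<'E'
from h import *
c=ctrl.calibration("side")
cv=lambda a:(np.array(a)-2)/5+[205,165]
# order 1 far right,2 far left,3 near left,4 near right
h=cv([[543,175],[272,131],[157,271],[440,323]]);g=cv([[502,178],[354,106],[209,186],[347,259]])
r=fit([(c,h,g)],[.55,0,-.2]+[.1]*4)
print(r.cost,np.round(r.x,4),np.round(r.fun.reshape(-1,2),1).tolist())
H,G=pts(r.x);print(np.round(H,3).tolist(),np.round(G,3).tolist())
np.save("p.npy",r.x)
print({k:(v.tolist() if hasattr(v,'tolist') else v) for k,v in ctrl.calibration("wrist").items()})
E
```

```text
0.6961192015273661 [ 0.5431 -0.0107 -0.3728  0.0885  0.0127  0.1924  0.0519] [[-0.7, 0.3], [0.3, -0.1], [-0.4, -0.4], [0.2, -0.4], [0.0, 0.2], [0.2, 0.2], [-0.0, 0.2], [0.2, 0.1]]
[[0.64, 0.032, 0.094], [0.501, 0.086, 0.095], [0.446, -0.053, 0.093], [0.586, -0.108, 0.095]] [[0.619, -0.011, 0.104], [0.545, 0.068, 0.105], [0.472, -0.013, 0.103], [0.542, -0.088, 0.105]]
{'camera_matrix': [[337.2615218633304, 0.0, 279.06983241142484], [0.0, 337.2615218633304, 207.10670290050066], [0.0, 0.0, 1.0]], 'D': [-0.06003315122294078, 0.0, 0.0, 0.0, 0.0], 'world_from_camera': [[0.38460327116983956, -0.8854424155695986, -0.26090621402283654, 0.1552181175412106], [0.9230818744040756, 0.368791860051106, 0.10914402002263304, 0.5577444509911519], [-0.00042065676544301533, -0.2828149442132024, 0.9591744003973242, 0.37353043129133784], [0.0, 0.0, 0.0, 1.0]]}
```

```bash
cat >> h.py <<'E'
import json,os
from scipy.spatial.transform import Rotation as Ro
def RT(y): # tool down, tool y axis at world angle y deg
    a=np.deg2rad(y);Y=np.array([np.cos(a),np.sin(a),0]);Z=np.array([0,0,-1.]);return np.c_[np.cross(Y,Z),Y,Z]
def load(): return json.load(open("cmd.json"))
def plan(wps,jaw):
    """wps: 8 of (x,y,z,yaw)"""
    s=load();R=RT(s[3]);dr=[];xyz=[]
    for w in wps:
        d=R.T@(np.array(w[:3])-s[:3])*100
        dyaw=(w[3]-s[3]+180)%360-180
        xyz.append([round(float(v),1) for v in d]);dr.append([0,0,round(-dyaw/6,1)])
    p=np.array(s[:3])+R@np.array(xyz[-1])/100
    json.dump([*p,s[3]-6*dr[-1][2]],open("cmd.json","w"))
    print(json.dumps({"dr":dr,"xyz":xyz,"jaw":[jaw]*8}))
def lerp(way,n): # way: list of poses, n: rows per leg
    o=[];
    for a,b,k in zip(way[:-1],way[1:],n):
        a,b=np.array(a,float),np.array(b,float);b[3]=a[3]+(b[3]-a[3]+180)%360-180
        o+=[list(a+(b-a)*(i+1)/k) for i in range(k)]
    return o
def obs():
    o=ctrl.get_obs();R=Ro.from_quat(np.roll(o["eef_rot"],-1)).as_matrix()
    print("t",round(o["time_s"],2),"pos",np.round(o["eef_pos"],4),"yaw",round(float(np.degrees(np.arctan2(R[1,1],R[0,1]))),1),"F",np.round(o["wrist_force"],1),"open",round(float(o["opening"]),3),"cmd",np.round(load(),4),"tip",ctrl.tip_extent)
    return o
E
echo '[0.221,0.531,0.25,67.4]' > cmd.json
python3 -c "
from h import *
obs();s=load();plan(lerp([s,[.543,-.011,.29,-5]],[8]),40)"
```

```text
t 0.15 pos [0.2209 0.5305 0.2496] yaw 67.4 F [-0.1 -0.1  0.1] open 0.998 cmd [ 0.221  0.531  0.25  67.4  ] tip 0.019
{"dr": [[0, 0, 1.5], [0, 0, 3.0], [0, 0, 4.5], [0, 0, 6.0], [0, 0, 7.5], [0, 0, 9.1], [0, 0, 10.6], [0, 0, 12.1]], "xyz": [[-6.3, -4.7, -0.5], [-12.6, -9.4, -1.0], [-19.0, -14.1, -1.5], [-25.3, -18.8, -2.0], [-31.6, -23.5, -2.5], [-37.9, -28.2, -3.0], [-44.2, -33.0, -3.5], [-50.6, -37.7, -4.0]], "jaw": [40, 40, 40, 40, 40, 40, 40, 40]}
```

send_rows(
  dr=[
    [0,0,1.5],
    [0,0,3],
    [0,0,4.5],
    [0,0,6],
    [0,0,7.5],
    [0,0,9],
    [0,0,10.5],
    [0,0,12],
  ],
  xyz=[
    [-5,-3.7,-0.5],
    [-10,-7.5,-1],
    [-15,-11.2,-1.5],
    [-20,-15,-2],
    [-25,-18.7,-2.5],
    [-30,-22.4,-3],
    [-35,-26,-3.5],
    [-39,-29,-4],
  ],
  jaw=[40,40,40,40,40,40,40,40],
)

```text
time_s: 1.15
eef_pos: [0.4704, 0.1108, 0.2904]
eef_rot: [0.0, 0.737, 0.676, 0.0]
wrist_force: [0.3, 1.3, -0.1]
opening: 0.399
grasp_force: 0.0
```

```bash
python3 -c "
from h import *
s=[.221,.531,.25,67.4];p=np.array(s[:3])+RT(67.4)@np.array([-.39,-.29,-.04]);json.dump([*p,67.4-72],open('cmd.json','w'))
obs();s=load();plan(lerp([s,[.543,-.011,.28,-5]],[4])+[[.543,-.011,.28,-5]]*4,40)"
```

```text
t 1.15 pos [0.4704 0.1108 0.2904] yaw -5.0 F [ 0.3  1.3 -0.1] open 0.399 cmd [ 0.4696  0.1134  0.29   -4.6   ] tip 0.019
{"dr": [[0, 0, 0.0], [0, 0, 0.0], [0, 0, 0.1], [0, 0, 0.1], [0, 0, 0.1], [0, 0, 0.1], [0, 0, 0.1], [0, 0, 0.1]], "xyz": [[-3.0, 2.1, 0.3], [-5.9, 4.2, 0.5], [-8.9, 6.2, 0.7], [-11.8, 8.3, 1.0], [-11.8, 8.3, 1.0], [-11.8, 8.3, 1.0], [-11.8, 8.3, 1.0], [-11.8, 8.3, 1.0]], "jaw": [40, 40, 40, 40, 40, 40, 40, 40]}
```

send_rows(
  dr=[
    [0,0,0],
    [0,0,0],
    [0,0,0],
    [0,0,0],
    [0,0,0],
    [0,0,0],
    [0,0,0],
    [0,0,0],
  ],
  xyz=[
    [-3,2.1,0.3],
    [-6,4.2,0.5],
    [-9,6.2,0.7],
    [-11.8,8.3,1],
    [-11.8,8.3,1],
    [-11.8,8.3,1],
    [-11.8,8.3,1],
    [-11.8,8.3,1],
  ],
  jaw=[40,40,40,40,40,40,40,40],
)

```text
time_s: 2.15
eef_pos: [0.5426, -0.0104, 0.2806]
eef_rot: [0.0, 0.735, 0.678, 0.0]
wrist_force: [0.9, -0.1, 0.1]
opening: 0.404
grasp_force: 0.0
```

```bash
python3 -c "
from h import *
obs();c=ctrl.calibration('wrist');im=ctrl.camera('wrist')
np.savez('w1.npz',K=c['camera_matrix'],D=c['D'],T=c['world_from_camera'])
H,G=pts(np.load('p.npy'));h=proj(H,c);g=proj(G+[0,0,.013],c);print(np.round(h),np.round(g))
cv2.imwrite('pics/w1.png',cv2.resize(im[:,:,::-1],(800,600),interpolation=cv2.INTER_CUBIC))"
```

```text
t 2.15 pos [ 0.5426 -0.0104  0.2806] yaw -4.6 F [ 0.9 -0.1  0.1] open 0.404 cmd [ 0.5429 -0.0109  0.28   -5.2   ] tip 0.019
[[382. 134.]
 [221.  83.]
 [184. 237.]
 [328. 277.]] [[365. 187.]
 [273.  99.]
 [199. 201.]
 [284. 273.]]
```

View pics/w1.png

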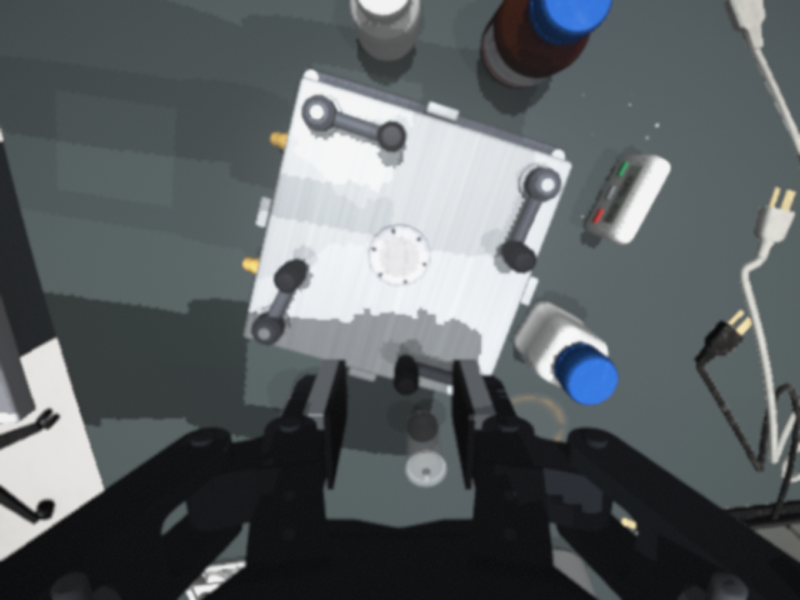

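The wrist view shows hubs 1–3 at (543,184), (319,110) and (267,328), and grips at (520,258), (393,134), (290,272) and (406,368). Hub 4 is behind the finger. The side-view fit projects about 8 px low of these, so I'll enlarge the view and read them more exactly.

```bash
python3 -c "
from h import *
im=cv2.imread('pics/w1.png')[60:420,210:610];im=cv2.resize(im,(660,594),interpolation=cv2.INTER_CUBIC)
cv2.imwrite('pics/w1c.png',im)"
```

```text
(no output)
```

View pics/w1c.png

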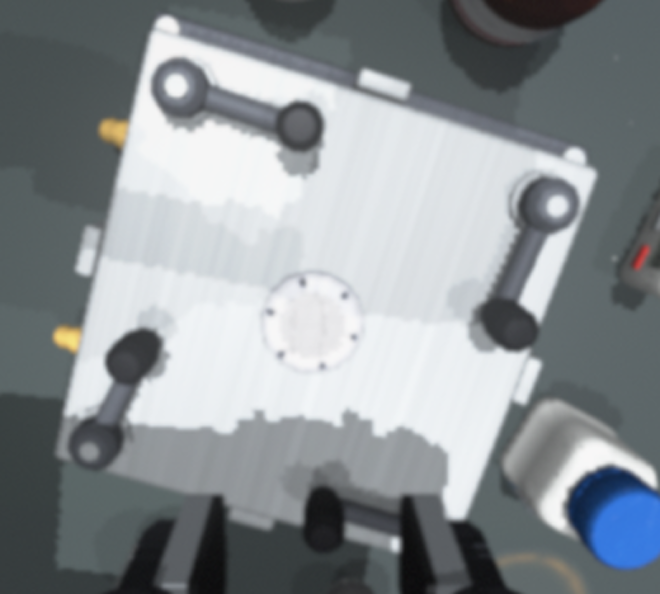

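Enlarged crop: hub top dots are at (556,206), (177,86) and (90,451). Grip ends are at (513,326), (299,127), (128,360) and (322,531), and the glass centre is at (312,322).

Run:
```python
from h import *
w=np.load("w1.npz");cw=dict(camera_matrix=w["K"],D=w["D"],world_from_camera=w["T"]);cs=ctrl.calibration("side")
cw_=lambda a:((np.array(a,float)+.5)/1.65+[210,60])*.7-.5
n=np.nan
hw=cw_([[556,206],[177,86],[90,451],[n,n]]);gw=cw_([[513,326],[299,127],[128,360],[322,531]])
cv=lambda a:(np.array(a)-2)/5+[205,165]
hs=cv([[543,175],[272,131],[157,271],[440,323]]);gs=cv([[502,178],[354,106],[209,186],[347,259]])
p0=np.load("p.npy")
for v in ([(cw,hw,gw)],[(cw,hw,gw),(cs,hs,gs)]):
    r=fit(v,np.r_[p0[:3],np.clip(p0[3:],.02,.3)]);print(round(r.cost,2),np.round(r.x,4),np.round(r.fun.reshape(-1,2),1).tolist())
    g=proj(np.array([[r.x[0],r.x[1],.076]]),cw);print(g,cw_([312,322]))
np.save("p.npy",r.x);H,G=pts(r.x);print(np.round(G,3))
s=load();s[3]=-4.6;json.dump(s,open("cmd.json","w"))
```

```text
4.26 [ 0.5441 -0.0061 -0.3741  0.1298  0.052   0.2192  0.0742] [[0.1, -0.6], [0.1, -0.9], [-0.1, -1.1], [-0.4, 1.0], [-0.0, -0.0], [-0.5, 2.4], [1.7, 0.4]]
[[279.3749198 178.5620366]] [279.07575758 178.31818182]
7.81 [ 0.5439 -0.0064 -0.3748  0.1241  0.0475  0.2206  0.0761] [[-0.1, -0.2], [-0.0, -0.6], [-0.4, -0.9], [-0.3, 1.5], [-0.1, 0.1], [-0.6, 2.7], [1.4, 0.5], [-0.5, -0.4], [0.7, -0.7], [0.1, -1.3], [0.5, -1.3], [-0.3, -0.7], [0.4, -0.2], [0.8, -0.4], [0.7, -1.0]]
[[279.18418587 178.83745478]] [279.07575758 178.31818182]
[[ 0.618 -0.006  0.104]
 [ 0.545  0.071  0.105]
 [ 0.474 -0.009  0.103]
 [ 0.543 -0.083  0.104]]
```

```bash
cat >> h.py <<'E'
P=np.array([.5441,-.0061,-.3741]);TH0=[.125,.05,.22,.075]
def pose(i,th,up=0,dz=.005):
    t=[0]*4;t[i-1]=th;g=pts([*P,*t])[1][i-1]
    yaw=np.degrees(P[2])-[0,-90,0,-90][i-1]-np.degrees(th)
    return [g[0],g[1],g[2]+dz+up,yaw]
def arc(i,a,b,n): return [pose(i,a+(b-a)*(k+1)/n) for k in range(n)]
E
python3 -c "
from h import *
s=load();print(pose(1,.125))
plan(lerp([s,pose(1,.125,.06),pose(1,.125),pose(1,.125)],[4,2,2]),45)"
```

```text
[np.float64(0.6183458811001443), np.float64(-0.0058395096193000345), np.float64(0.10890625), np.float64(-28.596323554979385)]
{"dr": [[0, 0, 1.0], [0, 0, 2.0], [0, 0, 3.0], [0, 0, 4.0], [0, 0, 4.0], [0, 0, 4.0], [0, 0, 4.0], [0, 0, 4.0]], "xyz": [[0.3, 1.9, 2.8], [0.6, 3.7, 5.6], [0.8, 5.6, 8.3], [1.1, 7.5, 11.1], [1.1, 7.5, 14.1], [1.1, 7.5, 17.1], [1.1, 7.5, 17.1], [1.1, 7.5, 17.1]], "jaw": [45, 45, 45, 45, 45, 45, 45, 45]}
```

send_rows(
  dr=[
    [0,0,1.0],
    [0,0,2.0],
    [0,0,3.0],
    [0,0,4.0],
    [0,0,4.0],
    [0,0,4.0],
    [0,0,4.0],
    [0,0,4.0],
  ],
  xyz=[
    [0.3,1.9,2.8],
    [0.6,3.7,5.6],
    [0.8,5.6,8.3],
    [1.1,7.5,11.1],
    [1.1,7.5,14.1],
    [1.1,7.5,17.1],
    [1.1,7.5,17.1],
    [1.1,7.5,17.1],
  ],
  jaw=[45,45,45,45,45,45,45,45],
)

```text
time_s: 3.2
eef_pos: [0.6192, -0.0062, 0.1106]
eef_rot: [0.001, 0.86, 0.511, 0.001]
wrist_force: [0.2, -0.3, -0.1]
opening: 0.446
grasp_force: 0.0
```

```bash
python3 -c "
from h import *
obs();cv2.imwrite('pics/w2.png',ctrl.camera('wrist')[:,:,::-1])
plan(arc(1,.125,.86,7)+[pose(1,.86)],28)"
```

```text
t 3.2 pos [ 0.6192 -0.0062  0.1106] yaw -28.6 F [ 0.2 -0.3 -0.1] open 0.446 cmd [ 6.185e-01 -5.900e-03  1.090e-01 -2.860e+01] tip 0.019
{"dr": [[0, 0, 1.0], [0, 0, 2.0], [0, 0, 3.0], [0, 0, 4.0], [0, 0, 5.0], [0, 0, 6.0], [0, 0, 7.0], [0, 0, 7.0]], "xyz": [[0.0, -0.5, 0.1], [0.1, -1.0, 0.2], [0.2, -1.5, 0.3], [0.4, -2.0, 0.4], [0.6, -2.4, 0.5], [0.9, -2.8, 0.6], [1.2, -3.2, 0.7], [1.2, -3.2, 0.7]], "jaw": [28, 28, 28, 28, 28, 28, 28, 28]}
```

View pics/w2.png

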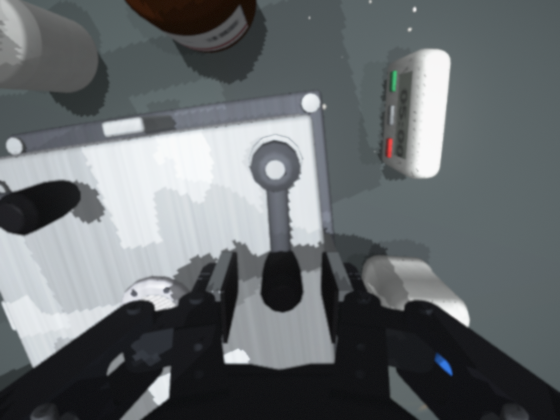

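The grip sits centred between the pads at (281,285), with the pads at 237 and 327. The crank is lined up and nothing is touching.

send_rows(
  dr=[
    [0,0,1.0],
    [0,0,2.0],
    [0,0,3.0],
    [0,0,4.0],
    [0,0,5.0],
    [0,0,6.0],
    [0,0,7.0],
    [0,0,7.0],
  ],
  xyz=[
    [0.0,-0.5,0.1],
    [0.1,-1.0,0.2],
    [0.2,-1.5,0.3],
    [0.4,-2.0,0.4],
    [0.6,-2.4,0.5],
    [0.9,-2.8,0.6],
    [1.2,-3.2,0.7],
    [1.2,-3.2,0.7],
  ],
  jaw=[28,28,28,28,28,28,28,28],
)

```text
time_s: 4.25
eef_pos: [0.5975, 0.0181, 0.105]
eef_rot: [0.002, 0.986, 0.168, 0.002]
wrist_force: [-1.2, -4.4, 2.0]
opening: 0.28
grasp_force: 2.2
```

```bash
python3 -c "
from h import *
o=obs();cv2.imwrite('pics/w3.png',ctrl.camera('wrist')[:,:,::-1])
s=load();u=list(s);u[2]+=.05
plan(lerp([s,u,pose(3,.22,.05),pose(3,.22),pose(3,.22)],[1,4,1,2]),45)"
```

```text
t 4.25 pos [0.5975 0.0181 0.105 ] yaw -70.7 F [-1.2 -4.4  2. ] open 0.28 cmd [ 5.962e-01  1.990e-02  1.020e-01 -7.060e+01] tip 0.019
{"dr": [[0, 0, -0.0], [0, 0, -1.5], [0, 0, -3.0], [0, 0, -4.6], [0, 0, -6.1], [0, 0, -6.1], [0, 0, -6.1], [0, 0, -6.1]], "xyz": [[0.0, 0.0, -5.0], [-3.1, -0.3, -5.2], [-6.2, -0.7, -5.3], [-9.4, -1.0, -5.5], [-12.5, -1.4, -5.6], [-12.5, -1.4, -0.6], [-12.5, -1.4, -0.6], [-12.5, -1.4, -0.6]], "jaw": [45, 45, 45, 45, 45, 45, 45, 45]}
```

View pics/w3.png

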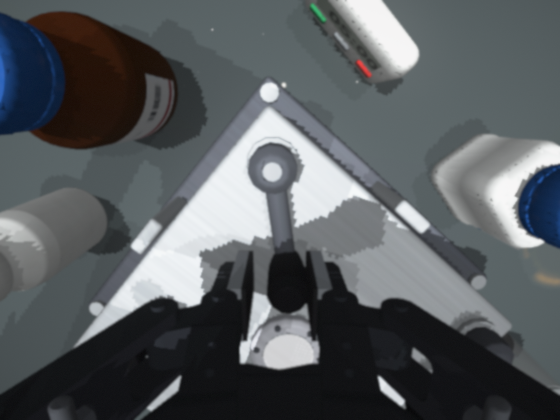

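Screw 1 has turned to nearly half way, with the crank at (272,170)–(285,285) still held between the pads. Next is screw 3.

send_rows(
  dr=[
    [0,0,0],
    [0,0,-1.5],
    [0,0,-3.0],
    [0,0,-4.6],
    [0,0,-6.1],
    [0,0,-6.1],
    [0,0,-6.1],
    [0,0,-6.1],
  ],
  xyz=[
    [0.0,0.0,-5.0],
    [-3.1,-0.3,-5.2],
    [-6.2,-0.7,-5.3],
    [-9.4,-1.0,-5.5],
    [-12.5,-1.4,-5.6],
    [-12.5,-1.4,-0.6],
    [-12.5,-1.4,-0.6],
    [-12.5,-1.4,-0.6],
  ],
  jaw=[45,45,45,45,45,45,45,45],
)

```text
time_s: 5.3
eef_pos: [0.4749, -0.009, 0.1101]
eef_rot: [0.001, 0.883, 0.469, 0.001]
wrist_force: [0.1, 0.6, -0.0]
opening: 0.446
grasp_force: 0.0
```

```bash
python3 -c "
from h import *
o=obs();cv2.imwrite('pics/w4.png',ctrl.camera('wrist')[:,:,::-1])
plan(arc(3,.22,.9,7)+[pose(3,.9)],28)"
```

```text
t 5.3 pos [ 0.4749 -0.009   0.1101] yaw -34.0 F [ 0.1  0.6 -0. ] open 0.446 cmd [ 4.736e-01 -8.400e-03  1.080e-01 -3.400e+01] tip 0.019
{"dr": [[0, 0, 0.9], [0, 0, 1.9], [0, 0, 2.8], [0, 0, 3.7], [0, 0, 4.6], [0, 0, 5.6], [0, 0, 6.5], [0, 0, 6.5]], "xyz": [[-0.0, 0.5, 0.1], [-0.1, 1.0, 0.2], [-0.2, 1.4, 0.2], [-0.4, 1.8, 0.3], [-0.6, 2.3, 0.4], [-0.8, 2.7, 0.5], [-1.1, 3.0, 0.6], [-1.1, 3.0, 0.6]], "jaw": [28, 28, 28, 28, 28, 28, 28, 28]}
```

View pics/w4.png

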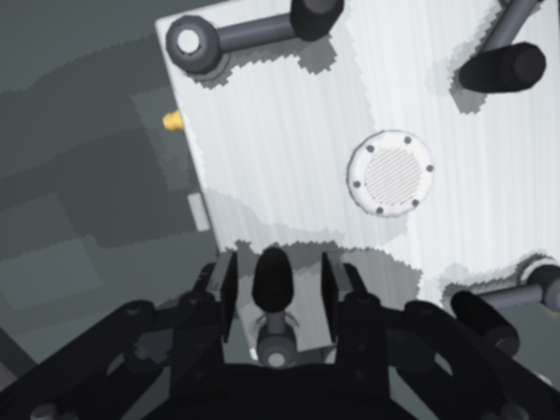

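Grip 3 is between the pads at (273,280), and screw 1 stays at half way at (500,65).

send_rows(
  dr=[
    [0,0,0.9],
    [0,0,1.9],
    [0,0,2.8],
    [0,0,3.7],
    [0,0,4.6],
    [0,0,5.6],
    [0,0,6.5],
    [0,0,6.5],
  ],
  xyz=[
    [0,0.5,0.1],
    [-0.1,1.0,0.2],
    [-0.2,1.4,0.2],
    [-0.4,1.8,0.3],
    [-0.6,2.3,0.4],
    [-0.8,2.7,0.5],
    [-1.1,3.0,0.6],
    [-1.1,3.0,0.6],
  ],
  jaw=[28,28,28,28,28,28,28,28],
)

```text
time_s: 6.35
eef_pos: [0.4936, -0.0344, 0.1039]
eef_rot: [0.0, 0.989, 0.148, 0.001]
wrist_force: [-0.0, 3.7, 2.5]
opening: 0.279
grasp_force: 1.8
```

```bash
python3 -c "
from h import *
o=obs()
s=load();u=list(s);u[2]+=.05
m=pose(2,.05,.05);m[3]=u[3]+85
plan(lerp([s,u,m],[1,7]),45)
s=load()
plan(lerp([s,pose(2,.05,.05),pose(2,.05),pose(2,.05)],[5,1,2]),45)
"
```

```text
t 6.35 pos [ 0.4936 -0.0344  0.1039] yaw -73.0 F [-0.   3.7  2.5] open 0.279 cmd [ 4.923e-01 -3.430e-02  1.020e-01 -7.300e+01] tip 0.019
{"dr": [[0, 0, -0.0], [0, 0, -2.0], [0, 0, -4.0], [0, 0, -6.1], [0, 0, -8.1], [0, 0, -10.1], [0, 0, -12.1], [0, 0, -14.2]], "xyz": [[0.0, 0.0, -5.0], [1.2, -1.2, -5.1], [2.3, -2.4, -5.2], [3.5, -3.7, -5.3], [4.7, -4.9, -5.4], [5.8, -6.1, -5.5], [7.0, -7.3, -5.6], [8.2, -8.6, -5.8]], "jaw": [45, 45, 45, 45, 45, 45, 45, 45]}
{"dr": [[0, 0, -1.8], [0, 0, -3.6], [0, 0, -5.4], [0, 0, -7.1], [0, 0, -8.9], [0, 0, -8.9], [0, 0, -8.9], [0, 0, -8.9]], "xyz": [[-0.0, -0.0, 0.0], [-0.0, -0.0, 0.0], [-0.0, -0.0, 0.0], [-0.0, -0.0, 0.0], [-0.1, -0.0, 0.0], [-0.1, -0.0, 5.0], [-0.1, -0.0, 5.0], [-0.1, -0.0, 5.0]], "jaw": [45, 45, 45, 45, 45, 45, 45, 45]}
```

send_rows(
  dr=[
    [0,0,0],
    [0,0,-2.0],
    [0,0,-4.0],
    [0,0,-6.1],
    [0,0,-8.1],
    [0,0,-10.1],
    [0,0,-12.1],
    [0,0,-14.2],
  ],
  xyz=[
    [0.0,0.0,-5.0],
    [1.2,-1.2,-5.1],
    [2.3,-2.4,-5.2],
    [3.5,-3.7,-5.3],
    [4.7,-4.9,-5.4],
    [5.8,-6.1,-5.5],
    [7.0,-7.3,-5.6],
    [8.2,-8.6,-5.8],
  ],
  jaw=[45,45,45,45,45,45,45,45],
)

```text
time_s: 7.35
eef_pos: [0.5466, 0.0719, 0.1613]
eef_rot: [0.001, 0.69, 0.723, 0.0]
wrist_force: [-0.0, 0.2, 0.4]
opening: 0.447
grasp_force: 0.0
```

send_rows(
  dr=[
    [0,0,-1.7],
    [0,0,-3.4],
    [0,0,-5.1],
    [0,0,-6.8],
    [0,0,-8.5],
    [0,0,-8.9],
    [0,0,-8.9],
    [0,0,-8.9],
  ],
  xyz=[
    [0,0,0.0],
    [0,0,0.0],
    [0,0,0.0],
    [0,0,0.0],
    [-0.1,0,0.0],
    [-0.1,0,0.0],
    [-0.1,0,5.0],
    [-0.1,0,5.0],
  ],
  jaw=[45,45,45,45,45,45,45,45],
)

```text
time_s: 8.35
eef_pos: [0.5431, 0.0707, 0.1077]
eef_rot: [-0.003, 0.295, 0.955, -0.001]
wrist_force: [0.2, 0.2, 0.1]
opening: 0.452
grasp_force: 0.0
```

```bash
python3 -c "
from h import *
o=obs();cv2.imwrite('pics/w5.png',ctrl.camera('wrist')[:,:,::-1])
plan(arc(2,.05,.9,7)+[pose(2,.9)],28)"
```

```text
t 8.35 pos [0.5431 0.0707 0.1077] yaw 55.7 F [0.2 0.2 0.1] open 0.452 cmd [ 0.5458  0.071   0.11   65.6   ] tip 0.019
{"dr": [[0, 0, 1.1], [0, 0, 2.3], [0, 0, 3.5], [0, 0, 4.6], [0, 0, 5.8], [0, 0, 6.9], [0, 0, 8.1], [0, 0, 8.1]], "xyz": [[0.1, -0.6, 0.1], [0.2, -1.1, 0.3], [0.4, -1.7, 0.4], [0.6, -2.2, 0.5], [0.9, -2.7, 0.6], [1.3, -3.2, 0.7], [1.7, -3.6, 0.8], [1.7, -3.6, 0.8]], "jaw": [28, 28, 28, 28, 28, 28, 28, 28]}
```

View pics/w5.png

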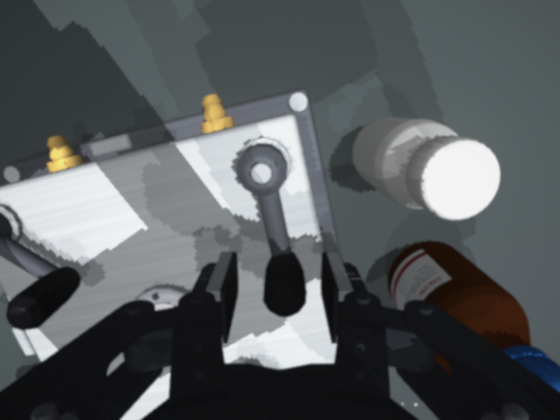

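Grip 2 is between the pads at (284,283), but the yaw came out 10° short. I'll hold for a call to see where the command settled.

send_rows(
  dr=[
    [0,0,0],
    [0,0,0],
    [0,0,0],
    [0,0,0],
    [0,0,0],
    [0,0,0],
    [0,0,0],
    [0,0,0],
  ],
  xyz=[
    [0,0,0],
    [0,0,0],
    [0,0,0],
    [0,0,0],
    [0,0,0],
    [0,0,0],
    [0,0,0],
    [0,0,0],
  ],
  jaw=[45,45,45,45,45,45,45,45],
)

```text
time_s: 9.4
eef_pos: [0.5456, 0.0706, 0.1102]
eef_rot: [-0.0, 0.296, 0.955, -0.0]
wrist_force: [0.2, 0.0, 0.4]
opening: 0.448
grasp_force: 0.0
```

```bash
python3 -c "
from h import *
o=obs()
json.dump([*o['eef_pos'],55.7],open('cmd.json','w'));print(pose(2,.05))
plan(arc(2,.1,.9,7)+[pose(2,.9)],28)"
```

```text
t 9.4 pos [0.5456 0.0706 0.1102] yaw 55.6 F [0.2 0.  0.4] open 0.448 cmd [ 0.5155  0.0452  0.102  17.    ] tip 0.019
[np.float64(0.5454425062548628), np.float64(0.07136835343134003), np.float64(0.10956250000000001), np.float64(65.70085990850178)]
{"dr": [[0, 0, -0.1], [0, 0, 1.0], [0, 0, 2.1], [0, 0, 3.2], [0, 0, 4.3], [0, 0, 5.4], [0, 0, 6.5], [0, 0, 6.5]], "xyz": [[-0.0, -0.7, 0.2], [0.0, -1.3, 0.3], [0.1, -1.8, 0.4], [0.2, -2.3, 0.5], [0.5, -2.9, 0.6], [0.7, -3.3, 0.7], [1.0, -3.8, 0.8], [1.0, -3.8, 0.8]], "jaw": [28, 28, 28, 28, 28, 28, 28, 28]}
```

send_rows(
  dr=[
    [0,0,0],
    [0,0,1.0],
    [0,0,2.1],
    [0,0,3.2],
    [0,0,4.3],
    [0,0,5.4],
    [0,0,6.5],
    [0,0,6.5],
  ],
  xyz=[
    [0,-0.7,0.2],
    [0.0,-1.3,0.3],
    [0.1,-1.8,0.4],
    [0.2,-2.3,0.5],
    [0.5,-2.9,0.6],
    [0.7,-3.3,0.7],
    [1.0,-3.8,0.8],
    [1.0,-3.8,0.8],
  ],
  jaw=[28,28,28,28,28,28,28,28],
)

```text
time_s: 10.4
eef_pos: [0.5169, 0.0441, 0.1028]
eef_rot: [0.001, 0.598, 0.802, 0.001]
wrist_force: [3.8, -2.0, -0.4]
opening: 0.284
grasp_force: 1.8
```

```bash
python3 -c "
from h import *
o=obs();print(pose(2,.9))
s=load();u=list(s);u[2]+=.05
plan(lerp([s,u,pose(4,.1,.05),pose(4,.1),pose(4,.1)],[1,5,1,1]),45)"
```

```text
t 10.4 pos [0.5169 0.0441 0.1028] yaw 16.6 F [ 3.8 -2.  -0.4] open 0.284 cmd [ 0.5159  0.0448  0.1022 16.7   ] tip 0.019
[np.float64(0.5157282515755542), np.float64(0.04521762241641065), np.float64(0.102125), np.float64(16.999447322381812)]
{"dr": [[0, 0, -0.0], [0, 0, -1.5], [0, 0, -3.1], [0, 0, -4.6], [0, 0, -6.2], [0, 0, -7.7], [0, 0, -7.7], [0, 0, -7.7]], "xyz": [[0.0, 0.0, -5.0], [-2.6, -0.2, -5.1], [-5.2, -0.4, -5.3], [-7.7, -0.6, -5.4], [-10.3, -0.8, -5.6], [-12.9, -1.0, -5.7], [-12.9, -1.0, -0.7], [-12.9, -1.0, -0.7]], "jaw": [45, 45, 45, 45, 45, 45, 45, 45]}
```

send_rows(
  dr=[
    [0,0,0],
    [0,0,-1.5],
    [0,0,-3.1],
    [0,0,-4.6],
    [0,0,-6.2],
    [0,0,-7.7],
    [0,0,-7.7],
    [0,0,-7.7],
  ],
  xyz=[
    [0.0,0.0,-5.0],
    [-2.6,-0.2,-5.1],
    [-5.2,-0.4,-5.3],
    [-7.7,-0.6,-5.4],
    [-10.3,-0.8,-5.6],
    [-12.9,-1.0,-5.7],
    [-12.9,-1.0,-0.7],
    [-12.9,-1.0,-0.7],
  ],
  jaw=[45,45,45,45,45,45,45,45],
)

```text
time_s: 11.4
eef_pos: [0.5393, -0.0806, 0.1054]
eef_rot: [-0.005, 0.235, 0.972, 0.001]
wrist_force: [-0.4, 0.0, -0.1]
opening: 0.448
grasp_force: 0.0
```

```bash
python3 -c "
from h import *
o=obs()
im=ctrl.camera('wrist');cv2.imwrite('pics/w6.png',im[:,:,::-1])
plan(arc(4,.1,.9,7)+[pose(4,.9)],28)"
```

```text
t 11.4 pos [ 0.5393 -0.0806  0.1054] yaw 62.8 F [-0.4  0.  -0.1] open 0.448 cmd [ 0.5434 -0.0816  0.1092 62.9   ] tip 0.019
{"dr": [[0, 0, 1.1], [0, 0, 2.2], [0, 0, 3.3], [0, 0, 4.4], [0, 0, 5.5], [0, 0, 6.6], [0, 0, 7.7], [0, 0, 7.7]], "xyz": [[-0.1, 0.6, 0.1], [-0.2, 1.1, 0.2], [-0.3, 1.6, 0.3], [-0.5, 2.2, 0.4], [-0.8, 2.6, 0.5], [-1.1, 3.1, 0.6], [-1.5, 3.5, 0.7], [-1.5, 3.5, 0.7]], "jaw": [28, 28, 28, 28, 28, 28, 28, 28]}
```

View pics/w6.png

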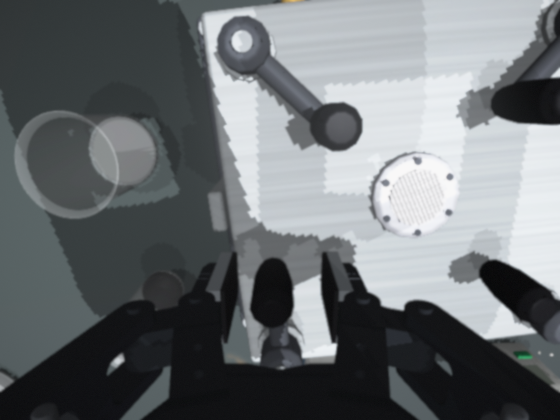

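Grip 4 is between the pads at (272,290). Screws 1–3 are near half way.

send_rows(
  dr=[
    [0,0,1.1],
    [0,0,2.2],
    [0,0,3.3],
    [0,0,4.4],
    [0,0,5.5],
    [0,0,6.6],
    [0,0,7.7],
    [0,0,7.7],
  ],
  xyz=[
    [-0.1,0.6,0.1],
    [-0.2,1.1,0.2],
    [-0.3,1.6,0.3],
    [-0.5,2.2,0.4],
    [-0.8,2.6,0.5],
    [-1.1,3.1,0.6],
    [-1.5,3.5,0.7],
    [-1.5,3.5,0.7],
  ],
  jaw=[28,28,28,28,28,28,28,28],
)

```text
time_s: 12.45
eef_pos: [0.5719, -0.0569, 0.1032]
eef_rot: [-0.001, 0.597, 0.802, -0.001]
wrist_force: [-4.5, -0.3, -1.1]
opening: 0.284
grasp_force: 2.1
```

```bash
python3 -c "
from h import *
o=obs()
s=load();u=list(s);u[2]+=.05
plan(lerp([s,u,pose(2,.82,.05),pose(2,.82),pose(2,.82)],[1,4,1,2]),45)
plan(arc(2,.82,1.72,7)+[pose(2,1.72)],28)"
```

```text
t 12.45 pos [ 0.5719 -0.0569  0.1032] yaw 16.7 F [-4.5 -0.3 -1.1] open 0.284 cmd [ 0.5727 -0.0573  0.1022 16.7   ] tip 0.019
{"dr": [[0, 0, -0.0], [0, 0, -0.2], [0, 0, -0.4], [0, 0, -0.6], [0, 0, -0.8], [0, 0, -0.8], [0, 0, -0.8], [0, 0, -0.8]], "xyz": [[0.0, 0.0, -5.0], [2.9, -0.5, -5.0], [5.7, -1.1, -5.0], [8.6, -1.6, -5.0], [11.5, -2.1, -5.1], [11.5, -2.1, -0.1], [11.5, -2.1, -0.1], [11.5, -2.1, -0.1]], "jaw": [45, 45, 45, 45, 45, 45, 45, 45]}
{"dr": [[0, 0, 1.2], [0, 0, 2.4], [0, 0, 3.7], [0, 0, 4.9], [0, 0, 6.1], [0, 0, 7.4], [0, 0, 8.6], [0, 0, 8.6]], "xyz": [[0.0, -0.6, 0.2], [0.1, -1.3, 0.3], [0.3, -1.8, 0.4], [0.6, -2.4, 0.5], [0.9, -2.9, 0.6], [1.3, -3.4, 0.7], [1.8, -3.8, 0.8], [1.8, -3.8, 0.8]], "jaw": [28, 28, 28, 28, 28, 28, 28, 28]}
```

send_rows(
  dr=[
    [0,0,0],
    [0,0,-0.2],
    [0,0,-0.4],
    [0,0,-0.6],
    [0,0,-0.8],
    [0,0,-0.8],
    [0,0,-0.8],
    [0,0,-0.8],
  ],
  xyz=[
    [0.0,0.0,-5.0],
    [2.9,-0.5,-5.0],
    [5.7,-1.1,-5.0],
    [8.6,-1.6,-5.0],
    [11.5,-2.1,-5.1],
    [11.5,-2.1,-0.1],
    [11.5,-2.1,-0.1],
    [11.5,-2.1,-0.1],
  ],
  jaw=[45,45,45,45,45,45,45,45],
)

```text
time_s: 13.45
eef_pos: [0.5207, 0.0467, 0.1052]
eef_rot: [0.001, 0.563, 0.826, 0.001]
wrist_force: [0.7, -1.0, 1.1]
opening: 0.452
grasp_force: 0.0
```

send_rows(
  dr=[
    [0,0,1.2],
    [0,0,2.4],
    [0,0,3.7],
    [0,0,4.9],
    [0,0,6.1],
    [0,0,7.4],
    [0,0,8.6],
    [0,0,8.6],
  ],
  xyz=[
    [0.0,-0.6,0.2],
    [0.1,-1.3,0.3],
    [0.3,-1.8,0.4],
    [0.6,-2.4,0.5],
    [0.9,-2.9,0.6],
    [1.3,-3.4,0.7],
    [1.8,-3.8,0.8],
    [1.8,-3.8,0.8],
  ],
  jaw=[28,28,28,28,28,28,28,28],
)

```text
time_s: 14.45
eef_pos: [0.4809, 0.0475, 0.0984]
eef_rot: [0.003, 0.867, 0.498, 0.002]
wrist_force: [3.9, -7.8, -1.3]
opening: 0.274
grasp_force: 3.1
```

```bash
cat >> h.py <<'E'
def thest(i,o): # angle of the grip, taking the trailing pad as in contact
    H=pts([*P,0,0,0,0])[0][i-1];v=o["eef_pos"][:2]-H[:2]
    a=np.degrees(np.arctan2(v[1],v[0]));t=([-90,0,90,180][i-1]+np.degrees(P[2])-a)%360
    print("theta est",round(np.radians(t)-(o["opening"]*.0425-.009)/.048,3),"r",np.linalg.norm(v))
E
python3 -c "
from h import *
o=obs();thest(2,o)
cv2.imwrite('pics/w7.png',ctrl.camera('wrist')[:,:,::-1])"
```

```text
t 14.45 pos [0.4809 0.0475 0.0984] yaw -30.3 F [ 3.9 -7.8 -1.3] open 0.274 cmd [  0.4776   0.0497   0.0952 -30.1   ] tip 0.019
theta est 1.587 r 0.04832881418919836
```

View pics/w7.png

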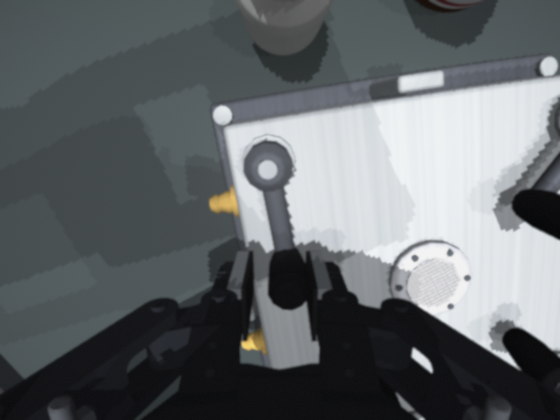

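Screw 2's crank now runs nearly parallel to the cell side, from (268,170) to (285,270). I'll press a little further to feel for the stop.

send_rows(
  dr=[
    [0,0,0],
    [0,0,0],
    [0,0,0],
    [0,0,0],
    [0,0,0],
    [0,0,0],
    [0,0,0],
    [0,0,0],
  ],
  xyz=[
    [0,-0.1,0],
    [0,-0.2,0],
    [0,-0.3,0],
    [0,-0.4,0],
    [0,-0.4,0],
    [0,-0.4,0],
    [0,-0.4,0],
    [0,-0.4,0],
  ],
  jaw=[28,28,28,28,28,28,28,28],
)

```text
time_s: 15.5
eef_pos: [0.4782, 0.049, 0.0985]
eef_rot: [0.004, 0.867, 0.498, 0.003]
wrist_force: [4.5, -9.6, -3.6]
opening: 0.282
grasp_force: 4.7
```

```bash
python3 -c "
from h import *
s=load();p=np.array(s[:3])+RT(s[3])@[0,-.004,0];json.dump([*p,s[3]],open('cmd.json','w'))
o=obs();thest(2,o)
s=load();b=list(np.array(s[:3])+RT(s[3])@[0,.004,0])+[s[3]];u=list(b);u[2]+=.055
plan(lerp([b,b,u,pose(4,.82,.05),pose(4,.82),pose(4,.82)],[1,1,4,1,1]),45)
plan(arc(4,.82,1.77,7)+[pose(4,1.77)],28)"
```

```text
t 15.5 pos [0.4782 0.049  0.0985] yaw -30.2 F [ 4.5 -9.6 -3.6] open 0.282 cmd [  0.4741   0.0517   0.0952 -30.1   ] tip 0.019
theta est 1.644 r 0.048233013429628664
{"dr": [[0, 0, -0.0], [0, 0, -0.0], [0, 0, -2.2], [0, 0, -4.3], [0, 0, -6.5], [0, 0, -8.6], [0, 0, -8.6], [0, 0, -8.6]], "xyz": [[-0.0, 0.4, 0.0], [-0.0, 0.4, -5.5], [-1.2, 3.7, -5.6], [-2.4, 7.1, -5.6], [-3.6, 10.4, -5.7], [-4.8, 13.7, -5.8], [-4.8, 13.7, -0.8], [-4.8, 13.7, -0.8]], "jaw": [45, 45, 45, 45, 45, 45, 45, 45]}
{"dr": [[0, 0, 1.3], [0, 0, 2.6], [0, 0, 3.9], [0, 0, 5.2], [0, 0, 6.5], [0, 0, 7.8], [0, 0, 9.1], [0, 0, 9.1]], "xyz": [[-0.1, 0.7, 0.2], [-0.2, 1.3, 0.3], [-0.4, 1.9, 0.4], [-0.7, 2.5, 0.5], [-1.1, 3.0, 0.6], [-1.5, 3.5, 0.8], [-2.0, 3.9, 0.9], [-2.0, 3.9, 0.9]], "jaw": [28, 28, 28, 28, 28, 28, 28, 28]}
```

send_rows(
  dr=[
    [0,0,0],
    [0,0,0],
    [0,0,0],
    [0,0,0],
    [0,0,0],
    [0,0,0],
    [0,0,0],
    [0,0,0],
  ],
  xyz=[
    [0,-0.1,0],
    [0,-0.2,0],
    [0,-0.3,0],
    [0,-0.4,0],
    [0,-0.4,0],
    [0,-0.4,0],
    [0,-0.4,0],
    [0,-0.4,0],
  ],
  jaw=[28,28,28,28,28,28,28,28],
)

```text
time_s: 16.5
eef_pos: [0.477, 0.0498, 0.0991]
eef_rot: [0.006, 0.867, 0.498, 0.004]
wrist_force: [12.0, -14.8, -7.7]
opening: 0.279
grasp_force: 8.8
```

```bash
python3 -c "
from h import *
s=[.4741,.0517,.0952,-30.1];p=np.array(s[:3])+RT(s[3])@[0,-.004,0];json.dump([*p,s[3]],open('cmd.json','w'))
o=obs();thest(2,o);print(np.round(o['torque'],2),pts([*P,0,1.6,0,0])[1][1],RT(-30.1)[:,1])"
```

```text
t 16.5 pos [0.477  0.0498 0.0991] yaw -30.2 F [ 12.  -14.8  -7.7] open 0.279 cmd [  0.4706   0.0537   0.0952 -30.1   ] tip 0.019
theta est 1.676 r 0.04811271103488975
[-2.39 -1.8  -0.05] [0.48285682 0.04697145 0.091     ] [ 0.86515142 -0.50151074  0.        ]
```

The force has risen to 18 N along the push and the motion has nearly stopped, so screw 2 is on its stop. Screw 4 is next.

```bash
python3 -c "
from h import *
s=load();b=list(np.array(s[:3])+RT(s[3])@[0,.008,0])+[s[3]];u=list(b);u[2]+=.055
plan(lerp([s,b,u,pose(4,.82,.05),pose(4,.82),pose(4,.82)],[1,1,4,1,1]),45)
plan(arc(4,.82,1.75,7)+[pose(4,1.75)],28)"
```

```text
{"dr": [[0, 0, -0.0], [0, 0, -0.0], [0, 0, -2.2], [0, 0, -4.3], [0, 0, -6.5], [0, 0, -8.6], [0, 0, -8.6], [0, 0, -8.6]], "xyz": [[0.0, 0.8, 0.0], [0.0, 0.8, -5.5], [-1.2, 4.1, -5.6], [-2.4, 7.5, -5.6], [-3.6, 10.8, -5.7], [-4.8, 14.1, -5.8], [-4.8, 14.1, -0.8], [-4.8, 14.1, -0.8]], "jaw": [45, 45, 45, 45, 45, 45, 45, 45]}
{"dr": [[0, 0, 1.3], [0, 0, 2.5], [0, 0, 3.8], [0, 0, 5.1], [0, 0, 6.3], [0, 0, 7.6], [0, 0, 8.9], [0, 0, 8.9]], "xyz": [[-0.1, 0.7, 0.2], [-0.2, 1.3, 0.3], [-0.4, 1.9, 0.4], [-0.7, 2.5, 0.5], [-1.0, 3.0, 0.6], [-1.5, 3.5, 0.7], [-1.9, 3.9, 0.9], [-1.9, 3.9, 0.9]], "jaw": [28, 28, 28, 28, 28, 28, 28, 28]}
```

send_rows(
  dr=[
    [0,0,0],
    [0,0,-1.5],
    [0,0,-3.2],
    [0,0,-4.9],
    [0,0,-6.6],
    [0,0,-8.2],
    [0,0,-8.6],
    [0,0,-8.6],
  ],
  xyz=[
    [0.0,0.8,0.0],
    [0.0,0.8,-5.5],
    [-1.2,4.1,-5.6],
    [-2.4,7.5,-5.6],
    [-3.6,10.8,-5.7],
    [-4.8,14.1,-5.8],
    [-4.8,14.1,-0.8],
    [-4.8,14.1,-0.8],
  ],
  jaw=[45,45,45,45,45,45,45,45],
)

```text
time_s: 17.5
eef_pos: [0.566, -0.0583, 0.1011]
eef_rot: [-0.003, 0.564, 0.826, -0.001]
wrist_force: [-0.3, 0.4, -0.6]
opening: 0.449
grasp_force: 0.0
```

send_rows(
  dr=[
    [0,0,1.3],
    [0,0,2.5],
    [0,0,3.8],
    [0,0,5.1],
    [0,0,6.3],
    [0,0,7.6],
    [0,0,8.9],
    [0,0,8.9],
  ],
  xyz=[
    [-0.1,0.7,0.2],
    [-0.2,1.3,0.3],
    [-0.4,1.9,0.4],
    [-0.7,2.5,0.5],
    [-1.0,3.0,0.6],
    [-1.5,3.5,0.7],
    [-1.9,3.9,0.9],
    [-1.9,3.9,0.9],
  ],
  jaw=[28,28,28,28,28,28,28,28],
)

```text
time_s: 18.5
eef_pos: [0.6092, -0.0611, 0.0959]
eef_rot: [-0.002, 0.875, 0.484, -0.003]
wrist_force: [-11.0, 1.0, 4.2]
opening: 0.275
grasp_force: 5.0
```

send_rows(
  dr=[
    [0,0,0],
    [0,0,0],
    [0,0,0],
    [0,0,0],
    [0,0,0],
    [0,0,0],
    [0,0,0],
    [0,0,0],
  ],
  xyz=[
    [0,0.1,0],
    [0,0.2,0],
    [0,0.3,0],
    [0,0.4,0],
    [0,0.5,0],
    [0,0.6,0],
    [0,0.6,0],
    [0,0.6,0],
  ],
  jaw=[28,28,28,28,28,28,28,28],
)

```text
time_s: 19.5
eef_pos: [0.6109, -0.0615, 0.0952]
eef_rot: [-0.006, 0.874, 0.485, -0.005]
wrist_force: [-22.0, 8.7, 11.8]
opening: 0.283
grasp_force: 11.6
```

```bash
python3 -c "
from h import *
s=load();p=np.array(s[:3])+RT(s[3])@[0,.006,0];json.dump([*p,s[3]],open('cmd.json','w'))
o=obs();thest(4,o);print(o['wrist_force']@RT(s[3]))"
```

```text
t 19.5 pos [ 0.6109 -0.0615  0.0952] yaw -32.0 F [-22.    8.7  11.8] open 0.283 cmd [  0.6169  -0.0651   0.0942 -31.9   ] tip 0.019
theta est 1.662 r 0.04841855524992659
[ -4.21266802 -23.26890587 -11.82562011]
```

Screw 4 is on its stop, with 23 N and the same estimated angle as screw 2. Next are screw 1, then screw 3.

```bash
python3 -c "
from h import *
s=load();b=list(np.array(s[:3])+RT(s[3])@[0,-.008,0])+[s[3]];u=list(b);u[2]+=.055
plan(lerp([s,b,u,pose(1,.8,.05),pose(1,.8),pose(1,.8)],[1,1,4,1,1]),45)
plan(arc(1,.8,1.75,7)+[pose(1,1.75)],28)"
```

```text
{"dr": [[0, 0, -0.0], [0, 0, -0.0], [0, 0, 1.5], [0, 0, 2.9], [0, 0, 4.4], [0, 0, 5.9], [0, 0, 5.9], [0, 0, 5.9]], "xyz": [[0.0, -0.8, 0.0], [0.0, -0.8, -5.5], [1.5, -2.1, -5.6], [3.0, -3.4, -5.7], [4.5, -4.7, -5.8], [6.0, -6.1, -5.9], [6.0, -6.1, -0.9], [6.0, -6.1, -0.9]], "jaw": [45, 45, 45, 45, 45, 45, 45, 45]}
{"dr": [[0, 0, 1.3], [0, 0, 2.6], [0, 0, 3.9], [0, 0, 5.2], [0, 0, 6.5], [0, 0, 7.8], [0, 0, 9.1], [0, 0, 9.1]], "xyz": [[0.1, -0.6, 0.1], [0.2, -1.2, 0.3], [0.4, -1.9, 0.4], [0.7, -2.4, 0.5], [1.1, -3.0, 0.6], [1.5, -3.5, 0.7], [2.0, -3.9, 0.9], [2.0, -3.9, 0.9]], "jaw": [28, 28, 28, 28, 28, 28, 28, 28]}
```

send_rows(
  dr=[
    [0,0,0],
    [0,0,0],
    [0,0,1.5],
    [0,0,2.9],
    [0,0,4.4],
    [0,0,5.9],
    [0,0,5.9],
    [0,0,5.9],
  ],
  xyz=[
    [0.0,-0.8,0.0],
    [0.0,-0.8,-5.5],
    [1.5,-2.1,-5.6],
    [3.0,-3.4,-5.7],
    [4.5,-4.7,-5.8],
    [6.0,-6.1,-5.9],
    [6.0,-6.1,-0.9],
    [6.0,-6.1,-0.9],
  ],
  jaw=[45,45,45,45,45,45,45,45],
)

```text
time_s: 20.5
eef_pos: [0.5945, 0.0189, 0.102]
eef_rot: [-0.001, 0.981, 0.196, -0.003]
wrist_force: [-0.5, 0.5, 0.0]
opening: 0.452
grasp_force: 0.0
```

send_rows(
  dr=[
    [0,0,1.3],
    [0,0,2.6],
    [0,0,3.9],
    [0,0,5.2],
    [0,0,6.5],
    [0,0,7.8],
    [0,0,9.1],
    [0,0,9.1],
  ],
  xyz=[
    [0.1,-0.6,0.1],
    [0.2,-1.2,0.3],
    [0.4,-1.9,0.4],
    [0.7,-2.4,0.5],
    [1.1,-3.0,0.6],
    [1.5,-3.5,0.7],
    [2.0,-3.9,0.9],
    [2.0,-3.9,0.9],
  ],
  jaw=[28,28,28,28,28,28,28,28],
)

```text
time_s: 21.5
eef_pos: [0.5996, 0.0591, 0.0969]
eef_rot: [0.003, 0.961, -0.276, -0.001]
wrist_force: [-7.8, -11.1, 4.1]
opening: 0.282
grasp_force: 6.6
```

send_rows(
  dr=[
    [0,0,0],
    [0,0,0],
    [0,0,0],
    [0,0,0],
    [0,0,0],
    [0,0,0],
    [0,0,0],
    [0,0,0],
  ],
  xyz=[
    [0,-0.1,0],
    [0,-0.2,0],
    [0,-0.3,0],
    [0,-0.4,0],
    [0,-0.5,0],
    [0,-0.6,0],
    [0,-0.6,0],
    [0,-0.6,0],
  ],
  jaw=[28,28,28,28,28,28,28,28],
)

```text
time_s: 22.5
eef_pos: [0.6002, 0.0611, 0.0965]
eef_rot: [0.005, 0.961, -0.276, -0.003]
wrist_force: [-18.0, -21.6, 9.8]
opening: 0.281
grasp_force: 14.2
```

```bash
python3 -c "
from h import *
s=load();p=np.array(s[:3])+RT(s[3])@[0,-.006,0];json.dump([*p,s[3]],open('cmd.json','w'))
o=obs();thest(1,o);print(o['wrist_force']@RT(s[3]))
s=load();b=list(np.array(s[:3])+RT(s[3])@[0,.008,0])+[s[3]];u=list(b);u[2]+=.055
plan(lerp([s,b,u,pose(3,.82,.05),pose(3,.82),pose(3,.82)],[1,1,4,1,1]),45)
plan(arc(3,.82,1.75,7)+[pose(3,1.75)],28)"
```

```text
t 22.5 pos [0.6002 0.0611 0.0965] yaw -122.0 F [-18.  -21.6   9.8] open 0.281 cmd [ 6.034e-01  6.690e-02  9.420e-02 -1.219e+02] tip 0.019
theta est 1.677 r 0.04797082708119044
[-3.90178262 27.88408167 -9.80163468]
{"dr": [[0, 0, -0.0], [0, 0, -0.0], [0, 0, -2.2], [0, 0, -4.5], [0, 0, -6.7], [0, 0, -8.9], [0, 0, -8.9], [0, 0, -8.9]], "xyz": [[-0.0, 0.8, 0.0], [-0.0, 0.8, -5.5], [-1.1, 4.2, -5.6], [-2.2, 7.5, -5.7], [-3.3, 10.9, -5.8], [-4.3, 14.2, -5.9], [-4.3, 14.2, -0.9], [-4.3, 14.2, -0.9]], "jaw": [45, 45, 45, 45, 45, 45, 45, 45]}
{"dr": [[0, 0, 1.3], [0, 0, 2.5], [0, 0, 3.8], [0, 0, 5.1], [0, 0, 6.3], [0, 0, 7.6], [0, 0, 8.9], [0, 0, 8.9]], "xyz": [[-0.1, 0.6, 0.2], [-0.2, 1.2, 0.3], [-0.4, 1.8, 0.4], [-0.7, 2.4, 0.5], [-1.0, 2.9, 0.6], [-1.5, 3.4, 0.7], [-2.0, 3.8, 0.9], [-2.0, 3.8, 0.9]], "jaw": [28, 28, 28, 28, 28, 28, 28, 28]}
```

send_rows(
  dr=[
    [0,0,0],
    [0,0,-1.6],
    [0,0,-3.3],
    [0,0,-5.0],
    [0,0,-6.7],
    [0,0,-8.4],
    [0,0,-8.9],
    [0,0,-8.9],
  ],
  xyz=[
    [0,0.8,0.0],
    [0,0.8,-5.5],
    [-1.1,4.2,-5.6],
    [-2.2,7.5,-5.7],
    [-3.3,10.9,-5.8],
    [-4.3,14.2,-5.9],
    [-4.3,14.2,-0.9],
    [-4.3,14.2,-0.9],
  ],
  jaw=[45,45,45,45,45,45,45,45],
)

```text
time_s: 23.5
eef_pos: [0.49, -0.0306, 0.1029]
eef_rot: [-0.001, 0.983, 0.185, -0.002]
wrist_force: [0.1, 0.0, 0.3]
opening: 0.446
grasp_force: 0.0
```

send_rows(
  dr=[
    [0,0,1.3],
    [0,0,2.5],
    [0,0,3.8],
    [0,0,5.1],
    [0,0,6.3],
    [0,0,7.6],
    [0,0,8.9],
    [0,0,8.9],
  ],
  xyz=[
    [-0.1,0.6,0.2],
    [-0.2,1.2,0.3],
    [-0.4,1.8,0.4],
    [-0.7,2.4,0.5],
    [-1.0,2.9,0.6],
    [-1.5,3.4,0.7],
    [-2.0,3.8,0.9],
    [-2.0,3.8,0.9],
  ],
  jaw=[28,28,28,28,28,28,28,28],
)

```text
time_s: 24.5
eef_pos: [0.489, -0.0724, 0.0972]
eef_rot: [-0.002, 0.961, -0.277, 0.002]
wrist_force: [2.7, 7.3, -0.9]
opening: 0.283
grasp_force: 3.8
```

send_rows(
  dr=[
    [0,0,0],
    [0,0,0],
    [0,0,0],
    [0,0,0],
    [0,0,0],
    [0,0,0],
    [0,0,0],
    [0,0,0],
  ],
  xyz=[
    [0,0.1,0],
    [0,0.2,0],
    [0,0.3,0],
    [0,0.4,0],
    [0,0.5,0],
    [0,0.6,0],
    [0,0.6,0],
    [0,0.6,0],
  ],
  jaw=[28,28,28,28,28,28,28,28],
)

```text
time_s: 25.5
eef_pos: [0.488, -0.0745, 0.0977]
eef_rot: [-0.004, 0.961, -0.277, 0.003]
wrist_force: [12.8, 21.2, -2.8]
opening: 0.281
grasp_force: 12.4
```

```bash
python3 -c "
from h import *
s=load();p=np.array(s[:3])+RT(s[3])@[0,.006,0];json.dump([*p,s[3]],open('cmd.json','w'))
o=obs();thest(3,o);print(o['wrist_force']@RT(s[3]))
s=load();b=list(np.array(s[:3])+RT(s[3])@[0,-.008,0])+[s[3]];u=list(b);u[2]+=.06
plan(lerp([s,b,u,[.5441,-.0061,.28,-60],[.5441,-.0061,.28,-60]],[1,1,5,1]),45)"
```

```text
t 25.5 pos [ 0.488  -0.0745  0.0977] yaw -122.1 F [12.8 21.2 -2.8] open 0.281 cmd [ 4.840e-01 -7.870e-02  9.420e-02 -1.219e+02] tip 0.019
theta est 1.7 r 0.04863746116021588
[ -0.37131782 -24.78779138   2.80496577]
{"dr": [[0, 0, -0.0], [0, 0, -0.0], [0, 0, -2.1], [0, 0, -4.1], [0, 0, -6.2], [0, 0, -8.3], [0, 0, -10.3], [0, 0, -10.3]], "xyz": [[-0.0, -0.8, 0.0], [-0.0, -0.8, -6.0], [0.3, -2.5, -8.5], [0.5, -4.2, -11.0], [0.8, -5.9, -13.5], [1.0, -7.6, -16.1], [1.3, -9.3, -18.6], [1.3, -9.3, -18.6]], "jaw": [45, 45, 45, 45, 45, 45, 45, 45]}
```

All four screws are on their stops. I'll back off, rise and look at the result.

send_rows(
  dr=[
    [0,0,0],
    [0,0,0],
    [0,0,-1.7],
    [0,0,-3.4],
    [0,0,-5.1],
    [0,0,-6.8],
    [0,0,-8.5],
    [0,0,-10.2],
  ],
  xyz=[
    [0,-0.8,0.0],
    [0,-0.8,-6.0],
    [0.3,-2.5,-8.5],
    [0.5,-4.2,-11.0],
    [0.8,-5.9,-13.5],
    [1.0,-7.6,-16.0],
    [1.3,-9.3,-18.6],
    [1.3,-9.3,-18.6],
  ],
  jaw=[45,45,45,45,45,45,45,45],
)

```text
time_s: 26.5
eef_pos: [0.5464, -0.0059, 0.2861]
eef_rot: [0.002, 0.967, 0.255, 0.003]
wrist_force: [0.2, 0.9, 0.9]
opening: 0.448
grasp_force: 0.0
```

```bash
python3 -c "
from h import *
o=obs();c=ctrl.calibration('wrist');im=ctrl.camera('wrist')
H,G=pts([*P,1.6,1.6,1.6,1.6]);h=proj(H,c);g=proj(G+[0,0,.009],c);print(np.round(h*1.4286),np.round(g*1.4286))
cv2.imwrite('pics/w9.png',cv2.resize(im[:,:,::-1],(800,600),interpolation=cv2.INTER_CUBIC))"
```

```text
t 26.5 pos [ 0.5464 -0.0059  0.2861] yaw -60.5 F [0.2 0.9 0.9] open 0.448 cmd [ 5.442e-01 -6.700e-03  2.802e-01 -6.010e+01] tip 0.019
[[412. 107.]
 [243. 252.]
 [381. 402.]
 [543. 282.]] [[351. 153.]
 [282. 312.]
 [433. 378.]
 [512. 232.]]
```

View pics/w9.png

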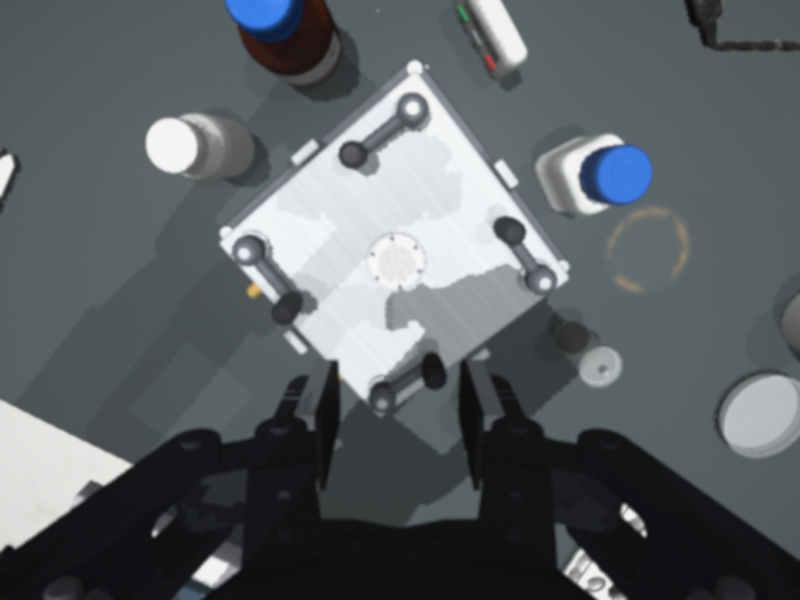

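All four cranks lie parallel to the cell's sides. Grips are at (351,154), (286,306), (433,370) and (510,231), matching the predicted home positions. The cover looks flat and the bottles in view stand upright.

```bash
python3 -c "
from bench import ctrl
print(ctrl.hand_in())"
```

```text
the job is handed in; nothing more can be done
None
```

All four screws were turned crisscross (1, 3, 2, 4) to about half way, then (2, 4, 1, 3) home against their stops. The last wrist picture, at 26.5 s, shows the cover looking flat and the things in view standing; the job is handed in.

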